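# Zero the pigment mill and set its grind

## Task

Set up the bench pigment mill: turn its blue grind collar clockwise (seen from above), gently, until you feel the burrs just meet, then back it off exactly four clicks and leave it there. Then lower the amber hopper upright into the collar, fully home and not dropped in, and let go, without disturbing anything else on the bench.

Things in the scene. Friction and masses are not known exactly. Their poses are not given: they have to be found in the camera images.
- mill: Cream pigment mill, bolted down. Origin: underside, below the collar axis; +x to its back (motor), -x to chute and white cup, z up. Base plate from 160 mm in front of the origin to 110 behind, 150 wide, 20 high. Body 130 wide, 70 in front to 95 behind, 145 high; round chamber on it, diameter 108, top at 165; neck, diameter 51, up to 190, then the collar. Motor drum behind to x = 155, top at 132.
- collar_grip (a point): On the vertical axis of the round blue knurled grind collar, at the height to grip: 202 mm above the bench. Collar: diameter 58 mm from 190 to 214 mm above the bench, then a lip of diameter 55 up to 228. It only turns about this axis; no index or numbers. Clockwise from above closes the burrs. 18 clicks a turn (20 degrees each). At the start it stands 2 to 5 clicks open from the zero, unknown.
- collar_seat (a point): Centre of the collar's open mouth, on its axis in the plane of its top rim, 228 mm above the bench. Bore diameter 37 mm, 14 mm deep. Feel of the collar: between two clicks it resists, most (0.14 N m) a quarter of the way, nothing half way, then pulls itself in as strongly; drag 0.06 N m per rad/s. Let go, it settles into the nearest click.
- upper_burr: Upper burr, unseen inside the mill; origin at the centre of its grinding face. One click anticlockwise raises it 0.1 mm, far less than its measured height is good for. Once the burrs have met, the turning torque soon stays above 0.25 N m (clicks alone need 0.14). When the burrs alone carry 0.44 N m, 0.25 to 0.35 rad past the zero, they are overloaded.
- hopper: Loose amber funnel (hopper), about 0.11 kg, upright on the bench on its spigot. Origin: centre of the spigot's underside, z up. 72 mm high: spigot of diameter 33 mm, 11 mm long; cone widening from 33 to 62 mm between 11 and 30 mm; straight round wall, diameter 62 mm, up to the open top. Seated, the cone rests on the rim of the collar's bore, the origin 12.5 mm below collar_seat.
- hopper_grip (a point): On the hopper's axis, 55 mm above its underside, in the straight wall of diameter 62 mm: where to grip it.
- jar_red: Bystander: red pigment jar with a white cap, diameter 54 mm, 62 mm high; origin at the centre of its underside. Leave it alone.
- jar_green: Bystander: green pigment jar with a black cap, diameter 54 mm, 62 mm high; origin at the centre of its underside. Leave it alone.
- bottle: Bystander: clear bottle with a white cap, diameter 58 mm, 150 mm high; origin at the centre of its underside. Leave it alone.
- muller: Bystander: green glass muller, foot of diameter 60 mm, 90 mm high; origin at the centre of its underside. Leave it alone.
- dish: Bystander: white dish, diameter 96 mm, 18 mm high; origin at the centre of its underside. Leave it alone.
- brush: Bystander: flat brush 210 mm long, lying; origin under its middle, x along it towards the bristles. Leave it alone.
- knife: Bystander: palette knife 206 mm long, lying; origin under its middle, x along it towards the blade. Leave it alone.
- lower_burr: Lower burr, unseen inside; origin at its grinding face, 120 mm above the bench. The zero is a click too: the upper burr then stands 0.006 mm above the lower, four clicks open 0.406 mm. 0.02 rad clockwise of the zero the faces meet, the teeth lock and the collar winds up a spring: 0.14 N m at once, then 1.4 N m per rad, on top of the click. Let go, it springs back into the zero click.
There are look-alikes about, which are no part of the job. Leave any pink or purple look-alike of the hopper alone.

How it is judged:
By the outcome, as a careful person would: the job done as asked, in the order asked, and still so for the second after the job is handed in, with the robot touching nothing.
It also fails if it takes over 72 s, if anything falls off the work surface, if the arm or the gripper's body presses on something with over 40 N, if the wrist force passes 120 N, or if a joint passes its speed limit or range.

## Robot

A 7-joint arm with a two-finger parallel gripper is mounted at the origin on the work surface. World frame = base frame: x ahead of the robot, y to its left, z up, the work surface at z = 0. Lengths are in m, angles in rad, forces in N, time in s.
With the tool pointing down it reaches from about 0.4 to 0.875 m from the base axis. Payload 19.3 kg.
Tool frame: the origin (TCP) lies midway between the tips of the shut fingers; the grasp point (between the pads) lies 19 mm behind it; z points along the fingers, y is the line along which they close (so a half turn about z gives the same grasp; the last joint's range is limited). The gripper opens to 85 mm and grips with 20 to 120 N. Pads are 22 mm wide; open, the fingers measure 114 mm over their backs; the gripper's body (76 mm by 85 mm) begins 54 mm behind the grasp point. The pads swing forward as they close: fully open they stand 13 mm farther back than shut.
Start: joints at [-1.235, 0.521, -0.036, 1.599, 0.021, 1.021, -0.113], TCP at [0.247, 0.574, 0.231] pointing down, gripper open.
Joint ranges: [-2.91, 2.91], [-0.3, 2.13], [-1.5, 1.42], [0.17, 2.43], [-1.26, 4.41], [0.16, 1.93], [-2.52, 2.52]. Speed limits (rad/s): [1.89, 1.89, 2.39, 2.39, 3.01, 3.01, 3.01].

## Interface

Orientations are given as [roll, pitch, yaw] about the fixed x, y, z axes, in that order (R = Rz(yaw) Ry(pitch) Rx(roll)).
In Python, from workcell import bot gives the robot as it stands.
- The arm moves only by the tool move_arm, never from a script. Its argument "series" is a list of rows, each a list of 3 entries, a list of its own where there are three numbers: the shift along the tool's x, y, z in cm, then the turn, a rotation vector about the tool's x, y, z in rad, then the opening in per cent of the stroke, from 0 (shut) to 100 (fully open). A call has 1 to 20 rows; each row is the pose to reach, as a shift and turn from the pose commanded when the call began, along the tool's axes at that moment; what a row does not reach only later rows make up. A row lasts 1/12 s, in which the tool goes at most 41.7 mm and 7.16 degrees, less where a joint would pass 70% of its speed; a pose out of reach is approached as far as the arm can. A call with a gripper value outside its range is refused whole. The fingers move at their own pace and stop on an object; "squeeze" is the grip in N (left out, the last holds). Time passes only in rows, so rows that repeat a pose let the fingers close. It gives the time, the measured TCP pose, the force, the opening and the grip force at its end, in the units of the state.
- bot.observe(): the state, without advancing time (a new reading comes with each control period).
- bot.grab_frame(name): name is "side" or "top"; returns (picture, depth): 420x560x3 uint8, red, green, blue; 420x560 float32, m along the optical axis (not along the pixel's ray), 0 where there is no reading.
- bot.camera_params(name): a dict with "fovy" (degrees; the focal length in pixels is half the picture's height over the tangent of half this angle, whatever the lens; pixels are square), "cx", "cy" (the principal point, pixels), "R" (3x3) and "t" (3): a world point X has camera coordinates R X + t. Camera axes: x right, y down, z forward; pixel columns grow to the right and rows downward; lengths in m; the calibration is good to about 2 mm. A picture is of the moment at which its call begins. camera_params takes no time and is no camera call.
- bot.job_done(): hands the job in; it is judged then, once.
Trained networks look in the newest picture that a camera, given by its name, has taken for a name from the list of things; names that differ only in an ending like _2 or _b are one class to them, and where a whole thing is asked for, a point or a joint stands for the part that bears it (a point fixed in the world has none). Each returns a list of dicts, best first, with "conf" (0 to 1); they miss things now and then, are a little off and sometimes report something else, mostly with a low value. They report only what shows in the picture. A call takes as long as a camera call. They do not tell look-alikes from the thing itself.
- bot.find_in(camera, thing): "bbox" ([left, top, right, bottom] in pixels, round what is visible of it).
- bot.trace(camera, thing): "mask" (420x560 bool, what is visible of it) and "bbox" ([left, top, right, bottom] in pixels, round what is visible of it).
The state is a dict: "clock": time; "qpos": joint angles; "qd": joint speeds; "joint_efforts": joint torques, N m; "position": TCP position; "tool_rot": TCP orientation; "force": force on the tool from outside, world axes, zero at the start; "moment": the same for the moment, N m; "grip_width": finger opening in m; "finger_force": force on a finger pad.
Only numpy, scipy, OpenCV 4.12 (cv2) and the standard library are available. Lean on these libraries where they do the work, as an engineer would, in place of code of your own. Each camera call takes 0.05 s, during which the arm holds its last target. There are 200 camera calls.

## Working session

There is one attempt and no reset: what is moved stays moved. The work goes in short steps, Python scripts to look and compute and a tool call to move; the robot and the scene stay as the last step left them, time stands still between calls to the robot, and variables do not carry over. Pictures are saved under pics/ and viewed, at most 10 in all, crops included, and the job is handed in when it is done.

Besides the shell and the picture viewer there is one more tool, called after "Emit:" as name(argument=value, ...) on one line, values as JSON. move_arm: Moves the arm, as the interface text tells. Its arguments: {"type":"object","properties":{"series":{"type":"array"},"squeeze":{"type":"number"}},"required":["series"]}

```bash
mkdir -p pics; ls
cat > h.py <<'E'
import numpy as np, cv2
from workcell import bot
def K(n):
    p=bot.camera_params(n); f=210/np.tan(np.radians(p["fovy"])/2); return p,f
def proj(n,X):
    p,f=K(n); c=np.array(p["R"])@np.array(X)+np.array(p["t"]); return f*c[0]/c[2]+p["cx"],f*c[1]/c[2]+p["cy"]
def ray(n,u,v):
    p,f=K(n); R=np.array(p["R"]); o=-R.T@np.array(p["t"]); d=R.T@np.array([(u-p["cx"])/f,(v-p["cy"])/f,1]); return o,d
def atz(n,u,v,z):
    o,d=ray(n,u,v); return o+d*(z-o[2])/d[2]
def cloud(n,depth):
    p,f=K(n); v,u=np.mgrid[:420,:560]; c=np.stack([(u-p["cx"])/f*depth,(v-p["cy"])/f*depth,depth],-1)
    return (c-np.array(p["t"]))@np.array(p["R"])
E
python3 - <<'E'
from h import *
for n in("top","side"):
    im,d=bot.grab_frame(n); cv2.imwrite(f"pics/{n}0.png",im[:,:,::-1]); np.savez(f"{n}0.npz",im=im,d=d)
    print(n,bot.camera_params(n))
    for t in("collar_grip","hopper","mill"):
        print(t,[(round(r["conf"],2),np.round(r["bbox"])) for r in bot.find_in(n,t)])
a=cv2.imread("pics/top0.png");b=cv2.imread("pics/side0.png")
print(bot.observe())
E
```

```text
pics
top {'fovy': 43.20172984076927, 'cx': 278.67060446895607, 'cy': 202.8338097579602, 'R': array([[-0.00329107, -0.99999127,  0.00257374],
       [-0.996845  ,  0.00307658, -0.07931317],
       [ 0.07930455, -0.00282664, -0.99684643]]), 't': array([0.03055238, 0.56949326, 1.50614935])}
collar_grip [(0.84, array([246., 182., 265., 205.])), (0.68, array([400., 152., 417., 171.]))]
hopper [(0.9, array([324., 229., 346., 249.])), (0.7, array([298., 262., 323., 288.])), (0.64, array([350., 269., 369., 294.])), (0.48, array([401., 247., 473., 267.]))]
mill [(0.6, array([228., 137., 285., 256.]))]
side {'fovy': 43.96883633767953, 'cx': 290.26900664739355, 'cy': 220.37155991988072, 'R': array([[ 0.9964357 , -0.08401835, -0.00753769],
       [-0.05959025, -0.63783616, -0.76786329],
       [ 0.0597068 ,  0.76557557, -0.64056939]]), 't': array([-0.53784592,  0.1783664 ,  1.56726168])}
collar_grip [(0.84, array([291., 184., 310., 204.]))]
hopper [(0.63, array([224., 260., 244., 292.])), (0.62, array([211., 298., 239., 327.])), (0.61, array([259., 278., 283., 307.]))]
mill [(0.6, array([248., 183., 351., 267.])), (0.32, array([291., 182., 311., 206.]))]
{'clock': 0.4, 'qpos': array([-1.23517339,  0.52149099, -0.03628111,  1.59957715,  0.02122993,
        1.02111233, -0.11280357]), 'qd': array([-0.00205634, -0.00386036, -0.00035966,  0.00120443, -0.00041768,
       -0.0014779 ,  0.00291408]), 'joint_efforts': array([-2.22364841e-03, -9.26043963e+01,  1.97666019e+00, -3.69910419e+01,
        1.80086639e-02,  3.29437891e-03,  8.50945571e-05]), 'position': array([0.24675503, 0.57416074, 0.23120661]), 'tool_rot': array([-3.14139376e+00,  5.13300016e-05,  2.73572389e+00]), 'force': array([ 0.06425244,  0.21285994, -0.03054674]), 'moment': array([-0.03289579, -0.01993559,  0.05760171]), 'finger_force': 0.0, 'grip_width': 0.08558916531475803}
```

Run:
```python
import cv2,numpy as np
t=cv2.imread("pics/top0.png");s=cv2.imread("pics/side0.png")
a=cv2.resize(t[110:330,190:490],(800,587),interpolation=cv2.INTER_CUBIC)
b=cv2.resize(s[150:370,170:470],(800,587),interpolation=cv2.INTER_CUBIC)
cv2.imwrite("pics/topc.png",a);cv2.imwrite("pics/sidec.png",b)
```

```text
(no output)
```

View pics/topc.png

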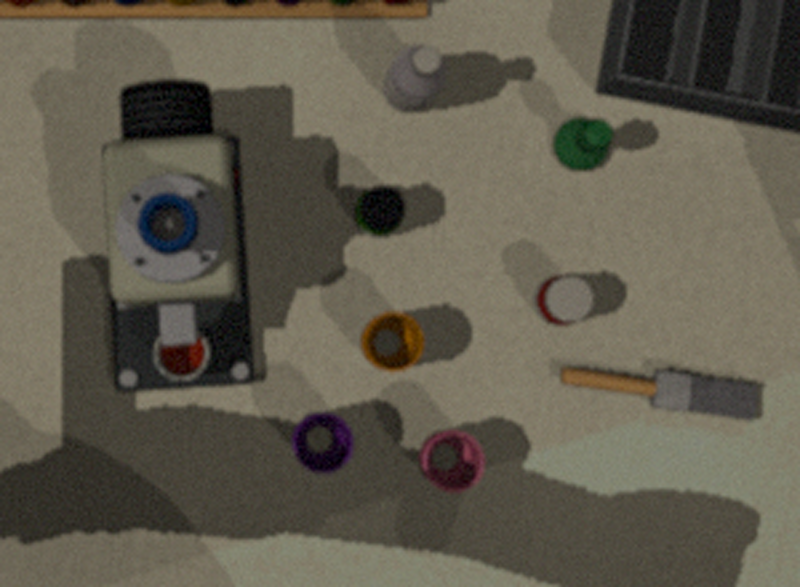

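View pics/sidec.png

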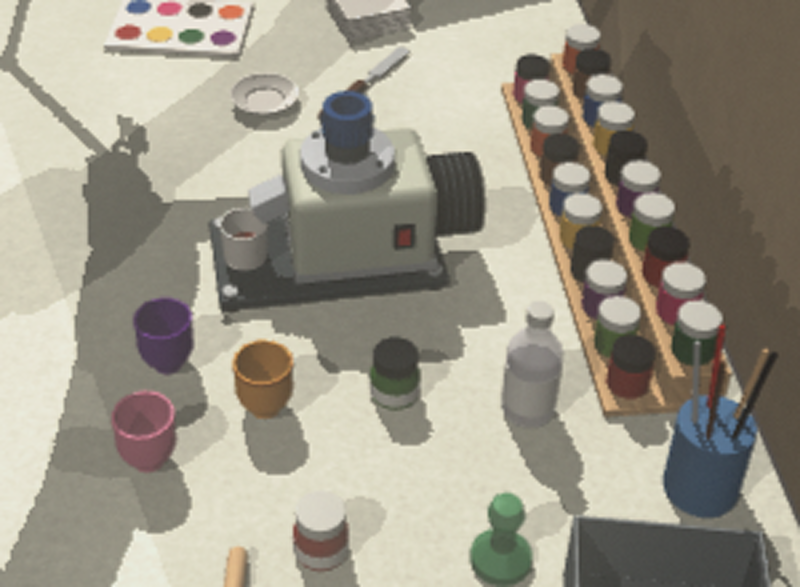

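The three hopper look-alikes in the top picture are amber (337,238), purple (311,276) and pink (360,282). Amber (337,238) fits the description, and the enlarged crops show its amber wall in both views. The collar is at top (253,193) and side about (300,194). Now I'll measure.

```bash
cat >> h.py <<'E'
def meas(n,im,d,h0,h1,box,smin=90,vmin=25):
    hsv=cv2.cvtColor(im,cv2.COLOR_RGB2HSV); m=(hsv[...,0]>=h0)&(hsv[...,0]<=h1)&(hsv[...,1]>smin)&(hsv[...,2]>vmin)
    b=np.zeros_like(m); b[box[1]:box[3],box[0]:box[2]]=1; m&=b
    k,l,s,_=cv2.connectedComponentsWithStats(m.astype(np.uint8)); m=l==1+np.argmax(s[1:,4]) 
    return m,cloud(n,d)[m&(d>0)]
def circ(P):
    from scipy.optimize import least_squares
    A=np.c_[2*P[:,:2],np.ones(len(P))]; s=np.linalg.lstsq(A,(P[:,:2]**2).sum(1),rcond=None)[0]
    return s[:2],np.sqrt(s[2]+s[:2]@s[:2])
E
python3 - <<'E'
from h import *
for n,bc,bh in(("top",(240,178,270,210),(318,224,352,254)),("side",(288,180,315,208),(253,272,286,310))):
    z=np.load(f"{n}0.npz"); im,d=z["im"],z["d"]
    for nm,h,box,zt in(("collar",(98,128),bc,.228),("hopper",(8,25),bh,.072)):
        m,P=meas(n,im,d,*h,box)
        v,u=np.nonzero(m); cs=cv2.convexHull(np.c_[u,v].astype(np.float32))
        print(n,nm,m.sum(),(u.min(),v.min(),u.max(),v.max()),"z",np.percentile(P[:,2],[2,25,50,75,95]).round(3))
        T=P[abs(P[:,2]-zt)<.012]; 
        if len(T)>5: print("  top pts",len(T),T.mean(0).round(4),T.min(0).round(3),T.max(0).round(3))
        if n=="top":
            (c,ax,an)=cv2.fitEllipse(cs); print("  ellipse",np.round(c,1),np.round(ax,1),atz(n,c[0]+0,c[1],zt).round(4))
        else:
            # axis: horizontal mid of mask, upper-edge of rim
            w=u[v<v.min()+ (v.max()-v.min())*.5]; uc=(w.min()+w.max())/2; print("  uc",uc,"vtop",v.min(),"far rim pt",atz(n,uc,v.min(),zt).round(4))
        print("  circ all side",circ(P) if n=="side" else "")
E
```

```text
top collar 254 (np.int64(242), np.int64(183), np.int64(263), np.int64(204)) z [0.194 0.221 0.227 0.229 0.232]
  top pts 205 [0.5773 0.0942 0.2274] [0.551 0.068 0.217] [0.604 0.121 0.235]
  ellipse [252.8 193.2] [21.5 21.9] [0.5776 0.0939 0.228 ]
  circ all side 
top hopper 388 (np.int64(325), np.int64(226), np.int64(349), np.int64(249)) z [-0.     0.016  0.023  0.057  0.075]
  top pts 93 [ 0.4692 -0.1348  0.072 ] [ 0.44  -0.164  0.06 ] [ 0.501 -0.102  0.08 ]
  ellipse [337.1 237.6] [22.9 24.5] [ 0.4684 -0.133   0.072 ]
  circ all side 
side collar 20 (np.int64(292), np.int64(185), np.int64(298), np.int64(194)) z [0.225 0.227 0.227 0.229 0.231]
  top pts 20 [0.5617 0.0947 0.2282] [0.554 0.071 0.225] [0.574 0.121 0.232]
  uc 295.0 vtop 185 far rim pt [0.5655 0.117  0.228 ]
  circ all side (array([0.57844153, 0.09494909]), np.float64(0.02373430361493319))
side hopper 522 (np.int64(257), np.int64(277), np.int64(279), np.int64(306)) z [0.004 0.037 0.051 0.065 0.073]
  top pts 170 [ 0.4671 -0.1353  0.0683] [ 0.436 -0.169  0.06 ] [ 0.498 -0.1    0.077]
  uc 268.0 vtop 277 far rim pt [ 0.4685 -0.1019  0.072 ]
  circ all side (array([ 0.46580146, -0.12948697]), np.float64(0.03060480825938353))
```

Emit:
move_arm(series=[[[-10,-6,-6],[0,0,0],100],[[-49.4,-31.0,-6],[0,0,0],100],[[-49.4,-31.0,-6],[0,0,0],100],[[-49.4,-31.0,-6],[0,0,0],100],[[-49.4,-31.0,-6],[0,0,0],100],[[-49.4,-31.0,-6],[0,0,0],100],[[-49.4,-31.0,-6],[0,0,0],100],[[-49.4,-31.0,-6],[0,0,0],100],[[-49.4,-31.0,-6],[0,0,0],100],[[-49.4,-31.0,-6],[0,0,0],100],[[-49.4,-31.0,-6],[0,0,0],100],[[-49.4,-31.0,-6],[0,0,0],100],[[-49.4,-31.0,-6],[0,0,0],100],[[-49.4,-31.0,-6],[0,0,0],100],[[-49.4,-31.0,-6],[0,0,0],100],[[-49.4,-31.0,-6],[0,0,0],100],[[-49.4,-31.0,-6],[0,0,0],100],[[-49.4,-31.0,-6],[0,0,0],100]])

```text
clock: 1.9
position: [0.5777, 0.0954, 0.2912]
tool_rot: [3.141, -0.001, 2.737]
force: [-0.2, 0.3, -0.4]
grip_width: 0.0854
finger_force: 0.0
```

Run:
```python
from h import *
o=bot.observe(); print(o)
im,d=bot.grab_frame("side"); np.savez("side1.npz",im=im,d=d)
cv2.imwrite("pics/s1.png",cv2.resize(im[120:270,230:380,::-1],(600,600),interpolation=cv2.INTER_CUBIC))
```

```text
{'clock': 1.9, 'qpos': array([-0.36774563,  0.40392651,  0.1437297 ,  1.64119055, -0.06369628,
        1.10134178,  0.95955528]), 'qd': array([-0.01141344, -0.00389432, -0.00184015,  0.00197098,  0.00071374,
       -0.00091284,  0.00093764]), 'joint_efforts': array([ 1.92700468e+00, -8.09502625e+01,  5.46618417e+00, -3.88584530e+01,
        9.40559548e-02, -1.00751993e-03,  2.91184033e-02]), 'position': array([0.57774962, 0.09538289, 0.29118628]), 'tool_rot': array([ 3.14140178e+00, -5.33280283e-04,  2.73692901e+00]), 'force': array([-0.16184095,  0.34452504, -0.43356565]), 'moment': array([0.03920548, 0.04191799, 0.0315035 ]), 'finger_force': 0.0, 'grip_width': 0.08540315725964952}
```

View pics/s1.png

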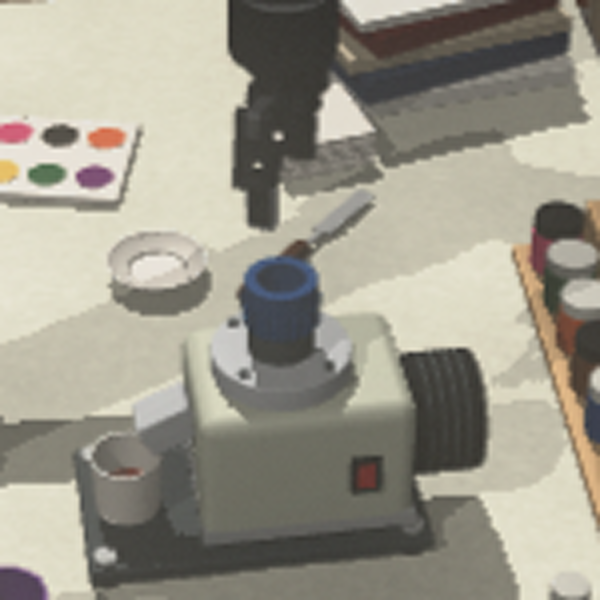

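The side view shows the open gripper straight above the collar: rim centre at crop (281,280), full-frame (300,190). I'll check that against the top-view estimate.

Run:
```python
from h import *
print(atz("side",300.2,189.7,.228)); im,d=np.load("side1.npz").values()
hsv=cv2.cvtColor(im,cv2.COLOR_RGB2HSV);m=(hsv[...,0]>95)&(hsv[...,0]<130)&(hsv[...,1]>70);m[:180]=0;m[210:]=0;m[:,:285]=0;m[:,315:]=0
v,u=np.nonzero(m);print(u.min(),u.max(),v.min(),v.max())
for w in range(v.min(),v.max()+1):print(w,u[v==w].min(),u[v==w].max(),end="; ")
P=cloud("side",d)[m&(d>0)];P=P[(P[:,2]>.193)&(P[:,2]<.212)];print(len(P),circ(P))
```

```text
[0.57851497 0.09221701 0.228     ]
291 308 184 199
184 300 301; 185 295 305; 186 293 306; 187 292 307; 188 292 308; 189 291 308; 190 292 308; 191 292 308; 192 292 307; 193 294 306; 194 296 304; Traceback (most recent call last):
  File "<stdin>", line 5, in <module>
    return umr_minimum(a, axis, None, out, keepdims, initial, where)
ValueError: zero-size array to reduction operation minimum which has no identity
```

Emit:
move_arm(series=[[[0,0,4],[0,0,0],100],[[0,0,8],[0,0,0],100],[[0,0,11.4],[0,0,0],100],[[0,0,11.4],[0,0,0],100],[[0,0,11.4],[0,0,0],100],[[0,0,11.4],[0,0,0],100]])

```text
clock: 2.45
position: [0.579, 0.095, 0.1793]
tool_rot: [3.14, 0.002, 2.736]
force: [0.7, 0.3, 0.6]
grip_width: 0.0853
finger_force: 0.0
```

Emit:
move_arm(series=[[[0,0,0.2],[0,0,0],0],[[0,0,0.2],[0,0,0],0],[[0,0,0.2],[0,0,0],0],[[0,0,0.2],[0,0,0],0],[[0,0,0.2],[0,0,0],0],[[0,0,0.2],[0,0,0],0],[[0,0,0.2],[0,0,0],0],[[0,0,0.2],[0,0,0],0]], squeeze=40)

```text
clock: 3.12
position: [0.5794, 0.0956, 0.1773]
tool_rot: [3.138, 0.002, 2.736]
force: [-1.0, 4.1, 11.9]
grip_width: 0.057
finger_force: 40.4
```

```bash
cat > o.py <<'E'
from workcell import bot
import numpy as np
o=bot.observe(); print(*[(k,np.round(o[k],4)) for k in("clock","position","tool_rot","force","moment","qpos","grip_width","finger_force")],np.round(o["joint_efforts"][6],4),"yawdeg",np.degrees(o["tool_rot"][2]).round(2),sep="\n")
E
python3 o.py
```

```text
('clock', np.float64(3.1167))
('position', array([0.5794, 0.0956, 0.1773]))
('tool_rot', array([3.1383e+00, 2.4000e-03, 2.7363e+00]))
('force', array([-1.0281,  4.0553, 11.8749]))
('moment', array([1.2831, 0.0537, 0.0329]))
('qpos', array([-0.351 ,  0.5259,  0.1233,  1.7641, -0.0836,  0.8527,  0.9762]))
('grip_width', np.float64(0.057))
('finger_force', np.float64(40.4258))
0.0093
yawdeg
156.78
```

Emit:
move_arm(series=[[[0,0.1,-0.1],[0,0,0.05],0],[[0,0.1,-0.1],[0,0,0.1],0],[[0,0.1,-0.1],[0,0,0.15],0],[[0,0.1,-0.1],[0,0,0.2],0],[[0,0.1,-0.1],[0,0,0.25],0],[[0,0.1,-0.1],[0,0,0.3],0],[[0,0.1,-0.1],[0,0,0.35],0]])

```text
clock: 3.7
position: [0.579, 0.0951, 0.1775]
tool_rot: [3.14, 0.001, 2.383]
force: [-2.3, -1.7, 3.1]
grip_width: 0.057
finger_force: 46.3
```

```bash
python3 o.py
```

```text
('clock', np.float64(3.7))
('position', array([0.579 , 0.0951, 0.1775]))
('tool_rot', array([3.1404e+00, 8.0000e-04, 2.3829e+00]))
('force', array([-2.2897, -1.7308,  3.0985]))
('moment', array([-0.2205,  0.0795,  0.0466]))
('qpos', array([-0.4164,  0.533 ,  0.2171,  1.7668, -0.1454,  0.856 ,  0.679 ]))
('grip_width', np.float64(0.057))
('finger_force', np.float64(46.294))
1.5989
yawdeg
136.53
```

Emit:
move_arm(series=[[[0,0,0],[0,0,0.05],0],[[0,0,0],[0,0,0.1],0],[[0,0,0],[0,0,0.15],0],[[0,0,0],[0,0,0.2],0],[[0,0,0],[0,0,0.25],0],[[0,0,0],[0,0,0.3],0],[[0,0,0],[0,0,0.35],0],[[0,0,0],[0,0,0.4],0],[[0,0,0],[0,0,0.44],0],[[0,0,0],[0,0,0.47],0],[[0,0,0],[0,0,0.47],0],[[0,0,0],[0,0,0.47],0]])

```text
clock: 4.7
position: [0.5783, 0.0946, 0.1774]
tool_rot: [-3.141, 0.0, 1.915]
force: [-7.4, -5.4, 8.2]
grip_width: 0.0574
finger_force: 46.8
```

```bash
python3 o.py
```

```text
('clock', np.float64(4.7))
('position', array([0.5783, 0.0946, 0.1774]))
('tool_rot', array([-3.1413e+00,  2.0000e-04,  1.9151e+00]))
('force', array([-7.4249, -5.3935,  8.1993]))
('moment', array([-0.9257,  1.062 ,  0.1731]))
('qpos', array([-0.5019,  0.5473,  0.3421,  1.7722, -0.2317,  0.8619,  0.2901]))
('grip_width', np.float64(0.0574))
('finger_force', np.float64(46.8362))
-0.3515
yawdeg
109.73
```

47° turned, about 0.14 N m net: only a click, no burr yet. Going one more click, and easing the side load.

Emit:
move_arm(series=[[[-0.05,-0.15,-0.08],[0,0,0.05],0],[[-0.05,-0.15,-0.08],[0,0,0.1],0],[[-0.05,-0.15,-0.08],[0,0,0.15],0],[[-0.05,-0.15,-0.08],[0,0,0.2],0],[[-0.05,-0.15,-0.08],[0,0,0.25],0],[[-0.05,-0.15,-0.08],[0,0,0.3],0],[[-0.05,-0.15,-0.08],[0,0,0.349],0],[[-0.05,-0.15,-0.08],[0,0,0.349],0],[[-0.05,-0.15,-0.08],[0,0,0.349],0]])

```text
clock: 5.45
position: [0.5776, 0.0944, 0.1775]
tool_rot: [3.141, -0.0, 1.568]
force: [0.4, -1.0, -2.6]
grip_width: 0.0571
finger_force: 50.8
```

```bash
python3 o.py
```

```text
('clock', np.float64(5.45))
('position', array([0.5776, 0.0944, 0.1775]))
('tool_rot', array([ 3.1409e+00, -1.0000e-04,  1.5685e+00]))
('force', array([ 0.3806, -0.9925, -2.6227]))
('moment', array([-0.226 , -0.4937,  0.1417]))
('qpos', array([-0.5647,  0.5608,  0.4354,  1.7781, -0.2985,  0.8675,  0.0045]))
('grip_width', np.float64(0.0571))
('finger_force', np.float64(50.7868))
-0.6774
yawdeg
89.87
```

Emit:
move_arm(series=[[[0,0,0],[0,0,0.05],0],[[0,0,0],[0,0,0.1],0],[[0,0,0],[0,0,0.15],0],[[0,0,0],[0,0,0.2],0],[[0,0,0],[0,0,0.25],0],[[0,0,0],[0,0,0.3],0],[[0,0,0],[0,0,0.349],0],[[0,0,0],[0,0,0.349],0],[[0,0,0],[0,0,0.349],0]])

```text
clock: 6.2
position: [0.5769, 0.0945, 0.1775]
tool_rot: [-3.141, -0.0, 1.22]
force: [-5.0, -1.4, 0.9]
grip_width: 0.0568
finger_force: 51.5
```

```bash
python3 o.py
```

```text
('clock', np.float64(6.2))
('position', array([0.5769, 0.0945, 0.1775]))
('tool_rot', array([-3.1407, -0.    ,  1.2199]))
('force', array([-4.9856, -1.3887,  0.9407]))
('moment', array([-0.3474,  0.5229,  0.3553]))
('qpos', array([-0.6262,  0.5803,  0.5297,  1.7817, -0.3683,  0.88  , -0.2805]))
('grip_width', np.float64(0.0568))
('finger_force', np.float64(51.4919))
-0.6625
yawdeg
69.89
```

At 86.9° the torque jumps to about 0.32 N m net, against about 0.11 at the same phase one and two clicks earlier. The burrs meet and the zero is at 80°. I'll ease back to the zero and check that the torque vanishes.

Emit:
move_arm(series=[[[0,-0.1,0],[0,0,-0.04],0],[[0,-0.1,0],[0,0,-0.08],0],[[0,-0.1,0],[0,0,-0.12],0],[[0,-0.1,0],[0,0,-0.12],0],[[0,-0.1,0],[0,0,-0.12],0]])

```text
clock: 6.62
position: [0.5771, 0.0944, 0.1776]
tool_rot: [3.14, -0.001, 1.338]
force: [4.7, -1.4, -4.8]
grip_width: 0.0569
finger_force: 50.7
```

```bash
python3 o.py
```

```text
('clock', np.float64(6.6167))
('position', array([0.5771, 0.0944, 0.1776]))
('tool_rot', array([ 3.1402e+00, -6.0000e-04,  1.3376e+00]))
('force', array([ 4.7382, -1.429 , -4.7831]))
('moment', array([-0.5128, -1.4619,  0.0255]))
('qpos', array([-0.606 ,  0.5721,  0.4975,  1.7822, -0.344 ,  0.8727, -0.1849]))
('grip_width', np.float64(0.0569))
('finger_force', np.float64(50.6697))
0.4371
yawdeg
76.64
```

Emit:
move_arm(series=[[[0,0.05,0],[0,0,-0.07],0],[[0,0.05,0],[0,0,-0.14],0],[[0,0.05,0],[0,0,-0.21],0],[[0,0.05,0],[0,0,-0.28],0],[[0,0.05,0],[0,0,-0.35],0],[[0,0.05,0],[0,0,-0.42],0],[[0,0.05,0],[0,0,-0.49],0],[[0,0.05,0],[0,0,-0.56],0],[[0,0.05,0],[0,0,-0.63],0],[[0,0.05,0],[0,0,-0.7],0],[[0,0.05,0],[0,0,-0.78],0],[[0,0.05,0],[0,0,-0.86],0],[[0,0.05,0],[0,0,-0.94],0],[[0,0.05,0],[0,0,-1.02],0],[[0,0.05,0],[0,0,-1.1],0],[[0,0.05,0],[0,0,-1.18],0],[[0,0.05,0],[0,0,-1.26],0],[[0,0.05,0],[0,0,-1.34],0],[[0,0.05,0],[0,0,-1.4],0],[[0,0.05,0],[0,0,-1.4],0]])

```text
clock: 8.28
position: [0.5792, 0.0957, 0.1777]
tool_rot: [3.138, 0.004, 2.742]
force: [18.2, 5.6, -16.3]
grip_width: 0.0571
finger_force: 49.9
```

Emit:
move_arm(series=[[[0,0,0],[0,0,0],0],[[0,0,0],[0,0,0],0]])

```text
clock: 8.45
position: [0.5792, 0.0956, 0.1777]
tool_rot: [3.138, 0.004, 2.738]
force: [18.9, 4.9, -16.0]
grip_width: 0.0565
finger_force: 49.9
```

```bash
python3 o.py
```

```text
('clock', np.float64(8.45))
('position', array([0.5792, 0.0956, 0.1777]))
('tool_rot', array([3.138 , 0.0039, 2.7377]))
('force', array([ 18.885 ,   4.8941, -15.993 ]))
('moment', array([ 1.4579, -3.9404,  0.0077]))
('qpos', array([-0.351 ,  0.5244,  0.1226,  1.7656, -0.0822,  0.8512,  0.9761]))
('grip_width', np.float64(0.0565))
('finger_force', np.float64(49.8988))
0.0659
yawdeg
156.86
```

Emit:
move_arm(series=[[[-0.14,0.12,0.08],[0,0,0],0],[[-0.28,0.23,0.15],[0,0,0],0],[[-0.28,0.23,0.15],[0,0,0],0],[[-0.28,0.23,0.15],[0,0,0],0]])

```text
clock: 8.78
position: [0.5795, 0.0957, 0.1772]
tool_rot: [3.142, -0.002, 2.737]
force: [-16.6, -0.8, 27.1]
grip_width: 0.0571
finger_force: 54.0
```

```bash
python3 o.py
```

```text
('clock', np.float64(8.7833))
('position', array([0.5795, 0.0957, 0.1772]))
('tool_rot', array([ 3.1416e+00, -1.6000e-03,  2.7372e+00]))
('force', array([-16.5944,  -0.8303,  27.0853]))
('moment', array([ 0.1312,  3.1501, -0.0467]))
('qpos', array([-0.3506,  0.5285,  0.1229,  1.7595, -0.0829,  0.8598,  0.9763]))
('grip_width', np.float64(0.0571))
('finger_force', np.float64(53.9544))
-0.0188
yawdeg
156.83
```

Emit:
move_arm(series=[[[0.13,-0.05,-0.1],[0,0,0],0],[[0.13,-0.05,-0.1],[0,0,0],0],[[0.13,-0.05,-0.1],[0,0,0],0],[[0.13,-0.05,-0.1],[0,0,0],0]])

```text
clock: 9.12
position: [0.5794, 0.0957, 0.1774]
tool_rot: [3.141, 0.001, 2.737]
force: [-2.0, -0.7, 7.9]
grip_width: 0.0568
finger_force: 51.8
```

```bash
python3 o.py
```

```text
('clock', np.float64(9.1167))
('position', array([0.5794, 0.0957, 0.1774]))
('tool_rot', array([3.1408e+00, 7.0000e-04, 2.7373e+00]))
('force', array([-1.968 , -0.6917,  7.8543]))
('moment', array([ 0.3133,  0.1074, -0.0145]))
('qpos', array([-0.3514,  0.527 ,  0.1232,  1.7617, -0.0822,  0.8568,  0.9755]))
('grip_width', np.float64(0.0568))
('finger_force', np.float64(51.779))
0.002
yawdeg
156.84
```

Torque about 0 at the original yaw, so the collar is four clicks open. I'll release it and rise.

Emit:
move_arm(series=[[[0,0,0],[0,0,0],85],[[0,0,0],[0,0,0],100],[[0,0,0],[0,0,0],100],[[0,0,0],[0,0,0],100],[[0,0,0],[0,0,0],100],[[0,0,0],[0,0,0],100],[[0,0,-4],[0,0,0],100],[[0,0,-8],[0,0,0],100],[[0,0,-12],[0,0,0],100],[[0,0,-12],[0,0,0],100],[[1.3,-25.4,-12],[0,0,0],100],[[1.3,-25.4,-12],[0,0,0],100],[[1.3,-25.4,-12],[0,0,0],100],[[1.3,-25.4,-12],[0,0,0],100],[[1.3,-25.4,-12],[0,0,0],100],[[1.3,-25.4,-12],[0,0,0],100],[[1.3,-25.4,-12],[0,0,0],100],[[1.3,-25.4,-12],[0,0,0],100],[[1.3,-25.4,-12],[0,0,0],100],[[1.3,-25.4,-12],[0,0,0],100]])

```text
clock: 10.78
position: [0.4677, -0.1319, 0.2966]
tool_rot: [3.141, -0.0, 2.739]
force: [0.4, 0.3, 0.1]
grip_width: 0.0853
finger_force: 0.0
```

```bash
python3 o.py
python3 - <<'E'
from h import *
im,d=bot.grab_frame("side"); np.savez("side2.npz",im=im,d=d)
cv2.imwrite("pics/s2.png",cv2.resize(im[150:350,170:370,::-1],(600,600),interpolation=cv2.INTER_CUBIC))
E
```

```text
('clock', np.float64(10.7833))
('position', array([ 0.4677, -0.1319,  0.2966]))
('tool_rot', array([ 3.1413, -0.    ,  2.739 ]))
('force', array([0.3852, 0.2724, 0.0633]))
('moment', array([ 0.0078, -0.0293,  0.0426]))
('qpos', array([-0.047 ,  0.2292,  0.2415,  1.882 , -0.0635,  1.0377,  1.3889]))
('grip_width', np.float64(0.0853))
('finger_force', np.float64(0.0))
0.0257
yawdeg
156.93
```

View pics/s2.png

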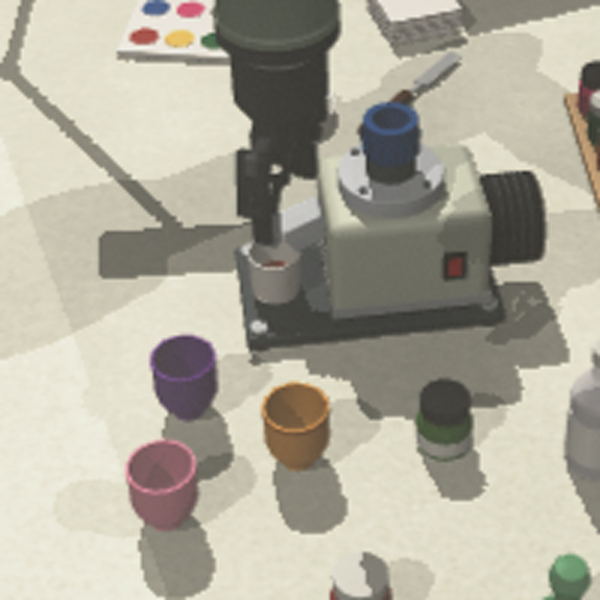

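The bench is unchanged, with the amber hopper at crop (296,405) clear of its neighbours. I'll check its centre, then descend.

Run:
```python
from h import *
im,d=np.load("side2.npz").values()
m,P=meas("side",im,d,8,25,(250,270,290,312)); v,u=np.nonzero(m)
Q=P[(P[:,2]>.035)&(P[:,2]<.066)]; print(circ(Q),len(Q))
for w in range(v.min(),v.max()+1): print(w,u[v==w].min(),u[v==w].max(),end="; ")
print(atz("side",268.5,285,.072))
```

```text
(array([ 0.46752019, -0.13479569]), np.float64(0.029565382345517824)) 294
277 267 269; 278 264 273; 279 261 275; 280 260 277; 281 260 277; 282 258 278; 283 258 279; 284 258 279; 285 257 279; 286 257 279; 287 257 279; 288 258 278; 289 258 278; 290 258 278; 291 258 278; 292 258 278; 293 258 278; 294 258 278; 295 259 278; 296 259 278; 297 259 278; 298 259 277; 299 260 277; 300 260 276; 301 261 276; 302 262 275; 303 263 274; 304 264 273; 305 265 271; 306 266 270; [ 0.46832908 -0.13274183  0.072     ]
```

Emit:
move_arm(series=[[[0,0,4],[0,0,0],100],[[0,0,8],[0,0,0],100],[[0,0,12],[0,0,0],100],[[0,0,16],[0,0,0],100],[[0,0,18],[0,0,0],100],[[0,0,18],[0,0,0],100],[[0,0,18],[0,0,0],100]])

```text
clock: 11.42
position: [0.4672, -0.1322, 0.1163]
tool_rot: [-3.141, -0.002, 2.739]
force: [1.0, -0.8, 1.4]
grip_width: 0.0852
finger_force: 0.0
```

Emit:
move_arm(series=[[[0,0,3],[0,0,0],100],[[0,0,6],[0,0,0],100],[[0,0,8.6],[0,0,0],100],[[0,0,8.6],[0,0,0],100],[[0,0,8.6],[0,0,0],80],[[0,0,8.6],[0,0,0],80],[[0,0,8.6],[0,0,0],78],[[0,0,8.6],[0,0,0],77],[[0,0,8.6],[0,0,0],76],[[0,0,8.6],[0,0,0],75],[[0,0,8.6],[0,0,0],74],[[0,0,8.6],[0,0,0],73],[[0,0,8.6],[0,0,0],72],[[0,0,8.6],[0,0,0],72]], squeeze=20)

```text
clock: 12.58
position: [0.4674, -0.1328, 0.0308]
tool_rot: [3.141, 0.0, 2.738]
force: [-0.4, 1.7, 6.9]
grip_width: 0.0616
finger_force: 12.2
```

```bash
python3 o.py
```

```text
('clock', np.float64(12.5833))
('position', array([ 0.4674, -0.1328,  0.0308]))
('tool_rot', array([3.1414e+00, 2.0000e-04, 2.7378e+00]))
('force', array([-0.4044,  1.74  ,  6.8973]))
('moment', array([0.1815, 0.0961, 0.0206]))
('qpos', array([ 0.0599,  0.6477,  0.1265,  2.1012, -0.1955,  0.4032,  1.5081]))
('grip_width', np.float64(0.0616))
('finger_force', np.float64(12.1686))
-0.0
yawdeg
156.86
```

Emit:
move_arm(series=[[[0,0,0],[0,0,0],78],[[0,0,0],[0,0,0],100],[[0,0,0],[0,0,0],100],[[0,0,0],[0,0,0],100],[[0,0,0],[0,0,0],100],[[0,0,0],[0,0,0.12],100],[[0,0,0],[0,0,0.24],100],[[0,0,0],[0,0,0.36],100],[[0,0,0],[0,0,0.48],100],[[0,0,0],[0,0,0.6],100],[[0,0,0],[0,0,0.72],100],[[0,0,0],[0,0,0.84],100],[[0,0,0],[0,0,0.96],100],[[0,0,0],[0,0,1.08],100],[[0,0,0],[0,0,1.2],100],[[0,0,0],[0,0,1.32],100],[[0,0,0],[0,0,1.44],100],[[0,0,0],[0,0,1.56],100],[[0,0,0],[0,0,1.57],100],[[0,0,0],[0,0,1.57],100]])

```text
clock: 14.25
position: [0.4672, -0.1327, 0.0305]
tool_rot: [-3.141, 0.0, 1.171]
force: [-0.7, -0.4, -0.2]
grip_width: 0.0853
finger_force: 0.0
```

Emit:
move_arm(series=[[[0,0,0],[0,0,0],80],[[0,0,0],[0,0,0],80],[[0,0,0],[0,0,0],78],[[0,0,0],[0,0,0],77],[[0,0,0],[0,0,0],76],[[0,0,0],[0,0,0],75],[[0,0,0],[0,0,0],74],[[0,0,0],[0,0,0],73],[[0,0,0],[0,0,0],70],[[0,0,0],[0,0,0],60],[[0,0,0],[0,0,0],60],[[0,0,0],[0,0,0],60]], squeeze=20)

```text
clock: 15.25
position: [0.4672, -0.1328, 0.0307]
tool_rot: [-3.141, -0.0, 1.168]
force: [-2.7, 1.6, 5.4]
grip_width: 0.0617
finger_force: 20.8
```

```bash
python3 o.py
```

```text
('clock', np.float64(15.25))
('position', array([ 0.4672, -0.1328,  0.0307]))
('tool_rot', array([-3.1415e+00, -1.0000e-04,  1.1678e+00]))
('force', array([-2.6544,  1.6022,  5.4482]))
('moment', array([ 0.1462,  0.4495, -0.0038]))
('qpos', array([-0.2164,  0.7229,  0.5106,  2.115 , -0.7563,  0.4907,  0.4724]))
('grip_width', np.float64(0.0617))
('finger_force', np.float64(20.8377))
-0.0037
yawdeg
66.91
```

Emit:
move_arm(series=[[[0,0,-1],[0,0,0],60],[[0,0,-3],[0,0,0],60],[[0,0,-6],[0,0,0],60],[[0,0,-9],[0,0,0],60],[[0,0,-12],[0,0,0],60],[[0,0,-15],[0,0,0],60],[[0,0,-18],[0,0,0],60],[[0,0,-21],[0,0,0],60],[[0,0,-24],[0,0,0],60],[[0,0,-27],[0,0,0],60],[[3,0,-27],[0,0,0],60],[[6,0,-27],[0,0,0],60],[[9,0.3,-27],[0,0,0],60],[[12,0.6,-27],[0,0,0],60],[[15,0.9,-27],[0,0,0],60],[[18,1.2,-27],[0,0,0],60],[[21,1.2,-27],[0,0,0],60],[[24,1.2,-27],[0,0,0],60],[[25.4,1.2,-27],[0,0,0],60],[[25.4,1.2,-27],[0,0,0],60]], squeeze=25)

```text
clock: 16.92
position: [0.5783, 0.0994, 0.3004]
tool_rot: [-3.141, 0.001, 1.172]
force: [-0.4, -0.2, -2.0]
grip_width: 0.0615
finger_force: 28.2
```

Emit:
move_arm(series=[[[0,0,0],[0,0,0],60],[[0,0,0],[0,0,0],60],[[0,0,0],[0,0,0],60]])

```text
clock: 17.17
position: [0.5776, 0.0948, 0.301]
tool_rot: [3.141, -0.0, 1.166]
force: [-0.6, -0.2, -1.2]
grip_width: 0.0612
finger_force: 28.2
```

```bash
python3 o.py
python3 - <<'E'
from h import *
im,d=bot.grab_frame("side"); np.savez("side3.npz",im=im,d=d)
cv2.imwrite("pics/s3.png",cv2.resize(im[120:270,230:380,::-1],(600,600),interpolation=cv2.INTER_CUBIC))
E
```

```text
('clock', np.float64(17.1667))
('position', array([0.5776, 0.0948, 0.301 ]))
('tool_rot', array([ 3.1415, -0.    ,  1.1661]))
('force', array([-0.6261, -0.2289, -1.2338]))
('moment', array([ 0.012 , -0.0483,  0.034 ]))
('qpos', array([-0.8466,  0.5283,  0.885 ,  1.6526, -0.4372,  1.1714, -0.2592]))
('grip_width', np.float64(0.0612))
('finger_force', np.float64(28.1523))
-0.002
yawdeg
66.81
```

View pics/s3.png

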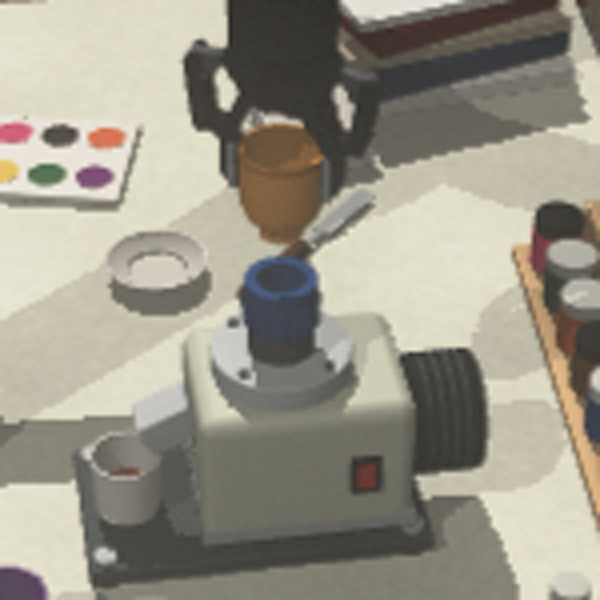

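Run:
```python
from h import *
im,d=np.load("side3.npz").values()
m,P=meas("side",im,d,5,25,(285,145,320,182),80,25); v,u=np.nonzero(m)
for w in range(v.min(),v.max()+1): print(w,u[v==w].min(),u[v==w].max(),end="; ")
c=np.array([.5776,.0948,0])
for nm,r,z in(("rim",.031,.342),("base",.0165,.2703),("wall30",.031,.300)):
    t=np.linspace(0,6.283,60); q=np.array([proj("side",c+[r*np.cos(a),r*np.sin(a),z]) for a in t]); print(nm,q.min(0).round(1),q.max(0).round(1))
for y in(.092,.094,.096):
    q=np.array([proj("side",[.5777+.0275*np.cos(a),y+.0275*np.sin(a),.228]) for a in t]); print("collar rim",y,q.min(0).round(1),q.max(0).round(1))
im,d=bot.grab_frame("top"); np.savez("top3.npz",im=im,d=d)
```

```text
151 295 304; 152 293 305; 153 291 306; 154 291 307; 155 290 308; 156 289 309; 157 289 309; 158 289 310; 159 289 310; 160 290 309; 161 290 309; 162 290 309; 163 290 309; 164 290 309; 165 290 309; 166 290 309; 167 290 309; 168 290 309; 169 290 309; 170 290 309; 171 291 309; 172 291 309; 173 292 308; 174 292 307; 175 293 306; 176 294 305; 177 295 305; 178 295 304; 179 296 304; 180 297 305; 181 303 305; rim [288.9 150.4] [311.1 162.5]
base [294.2 174.1] [305.6 180.7]
wall30 [289.  162.8] [310.8 175.1]
collar rim 0.092 [290.6 184.3] [309.3 195.4]
collar rim 0.094 [290.5 183.9] [309.2 195. ]
collar rim 0.096 [290.4 183.5] [309.2 194.6]
```

Emit:
move_arm(series=[[[0,0,1],[0,0,0],60],[[0,0,2],[0,0,0],60],[[0,0,3],[0,0,0],60],[[0,0,3.7],[0,0,0],60],[[0,0,4],[0,0,0],60],[[0,0,4.2],[0,0,0],60],[[0,0,4.4],[0,0,0],60],[[0,0,4.6],[0,0,0],60],[[0,0,4.6],[0,0,0],60]])

```text
clock: 18.02
position: [0.5779, 0.0961, 0.2545]
tool_rot: [3.142, -0.0, 1.168]
force: [0.2, -0.3, -1.3]
grip_width: 0.0615
finger_force: 28.2
```

```bash
python3 o.py
```

```text
('clock', np.float64(18.0167))
('position', array([0.5779, 0.0961, 0.2545]))
('tool_rot', array([ 3.1416, -0.    ,  1.1678]))
('force', array([ 0.1992, -0.2754, -1.332 ]))
('moment', array([ 0.0378,  0.013 , -0.047 ]))
('qpos', array([-0.8242,  0.573 ,  0.8487,  1.7099, -0.4795,  1.0799, -0.225 ]))
('grip_width', np.float64(0.0615))
('finger_force', np.float64(28.1524))
0.0551
yawdeg
66.91
```

Emit:
move_arm(series=[[[0,0,0.2],[0,0,0],60],[[0,0,0.4],[0,0,0],60],[[0,0,0.55],[0,0,0],60],[[0,0,0.65],[0,0,0],60],[[0,0,0.72],[0,0,0],60],[[0,0,0.78],[0,0,0],60],[[0,0,0.82],[0,0,0],60],[[0,0,0.82],[0,0,0],60]])

```text
clock: 18.68
position: [0.578, 0.0961, 0.2465]
tool_rot: [3.142, -0.0, 1.168]
force: [-0.8, -0.0, 1.2]
grip_width: 0.0614
finger_force: 28.3
```

```bash
python3 o.py
```

```text
('clock', np.float64(18.6833))
('position', array([0.578 , 0.0961, 0.2465]))
('tool_rot', array([ 3.1415e+00, -1.0000e-04,  1.1677e+00]))
('force', array([-0.8209, -0.0047,  1.2498]))
('moment', array([0.0284, 0.1444, 0.0116]))
('qpos', array([-0.8196,  0.5811,  0.8419,  1.7191, -0.4874,  1.0642, -0.2186]))
('grip_width', np.float64(0.0614))
('finger_force', np.float64(28.2964))
0.014
yawdeg
66.9
```

Emit:
move_arm(series=[[[0,0,0.03],[0,0,0],60],[[0,0,0.06],[0,0,0],60],[[0,0,0.08],[0,0,0],60],[[0,0,0.08],[0,0,0],60],[[0,0,0.08],[0,0,0],60]])

```text
clock: 19.1
position: [0.5781, 0.0961, 0.2461]
tool_rot: [3.141, -0.001, 1.168]
force: [-2.6, 0.2, 8.6]
grip_width: 0.0612
finger_force: 29.0
```

```bash
python3 o.py
```

```text
('clock', np.float64(19.1))
('position', array([0.5781, 0.0961, 0.2461]))
('tool_rot', array([ 3.1412e+00, -5.0000e-04,  1.1677e+00]))
('force', array([-2.6192,  0.1767,  8.596 ]))
('moment', array([-0.0005,  0.4522,  0.0337]))
('qpos', array([-0.8192,  0.5814,  0.8415,  1.7196, -0.4881,  1.0631, -0.218 ]))
('grip_width', np.float64(0.0612))
('finger_force', np.float64(29.0155))
0.0053
yawdeg
66.9
```

Contact is firm at TCP z 0.2461 (0.2462 expected seated), so the hopper is home. Releasing it slowly.

Emit:
move_arm(series=[[[0,0,-0.05],[0,0,0],60],[[0,0,-0.05],[0,0,0],72],[[0,0,-0.05],[0,0,0],74],[[0,0,-0.05],[0,0,0],76],[[0,0,-0.05],[0,0,0],80],[[0,0,-0.05],[0,0,0],90],[[0,0,-0.05],[0,0,0],100],[[0,0,-0.05],[0,0,0],100],[[0,0,-0.05],[0,0,0],100],[[0,0,-0.05],[0,0,0],100],[[0,0,-2],[0,0,0],100],[[0,0,-5],[0,0,0],100],[[0,0,-9],[0,0,0],100],[[0,0,-12],[0,0,0],100],[[0,0,-12],[0,0,0],100],[[-10,0,-12],[0,0,0],100],[[-14,0,-12],[0,0,0],100],[[-18,0,-12],[0,0,0],100],[[-18,0,-12],[0,0,0],100],[[-18,0,-12],[0,0,0],100]], squeeze=20)

```text
clock: 20.77
position: [0.5047, -0.0749, 0.3662]
tool_rot: [3.141, -0.001, 1.162]
force: [-0.0, 0.2, 0.8]
grip_width: 0.0853
finger_force: 0.0
```

```bash
python3 o.py
python3 - <<'E'
from h import *
im,d=bot.grab_frame("side"); cv2.imwrite("pics/s4.png",cv2.resize(im[130:330,190:390,::-1],(600,600),interpolation=cv2.INTER_CUBIC))
P=cloud("side",d)
hsv=cv2.cvtColor(im,cv2.COLOR_RGB2HSV)
m=(hsv[...,0]>5)&(hsv[...,0]<25)&(hsv[...,1]>80);m[:155]=0;m[200:]=0;m[:,285:315]&=True;m[:,:285]=0;m[:,315:]=0
Q=P[m&(d>0)];print(len(Q),np.percentile(Q[:,2],[2,50,95,99]).round(4)); v,u=np.nonzero(m);print(u.min(),u.max(),v.min(),v.max())
t=np.linspace(0,6.28,60);q=np.array([proj("side",[.578+.031*np.cos(a),.0955+.031*np.sin(a),.2875]) for a in t]);print(q.min(0),q.max(0))
im,d=bot.grab_frame("top");P=cloud("top",d);R=P[180:206,240:268].reshape(-1,3);R=R[(R[:,2]>.278)&(R[:,2]<.3)];print(len(R),circ(R),np.median(R[:,2]))
A=np.c_[R[:,:2]-R[:,:2].mean(0),np.ones(len(R))];print("tilt",np.linalg.lstsq(A,R[:,2],rcond=None)[0])
E
```

```text
('clock', np.float64(20.7667))
('position', array([ 0.5047, -0.0749,  0.3662]))
('tool_rot', array([ 3.141e+00, -5.000e-04,  1.162e+00]))
('force', array([-0.0423,  0.1977,  0.8013]))
('moment', array([-0.0188, -0.0568,  0.04  ]))
('qpos', array([-0.7218,  0.3213,  0.9944,  1.7405, -0.2848,  1.234 , -0.0641]))
('grip_width', np.float64(0.0853))
('finger_force', np.float64(0.0))
0.5787
yawdeg
66.58
290 [0.2357 0.2651 0.2894 0.4306]
289 310 169 192
[289.19291578 166.23978617] [310.82938797 178.56139413]
85 (array([0.57902499, 0.09518012]), np.float64(0.029721719514657626)) 0.28807488321866864
tilt [-0.03653603 -0.01555773  0.28767021]
```

View pics/s4.png

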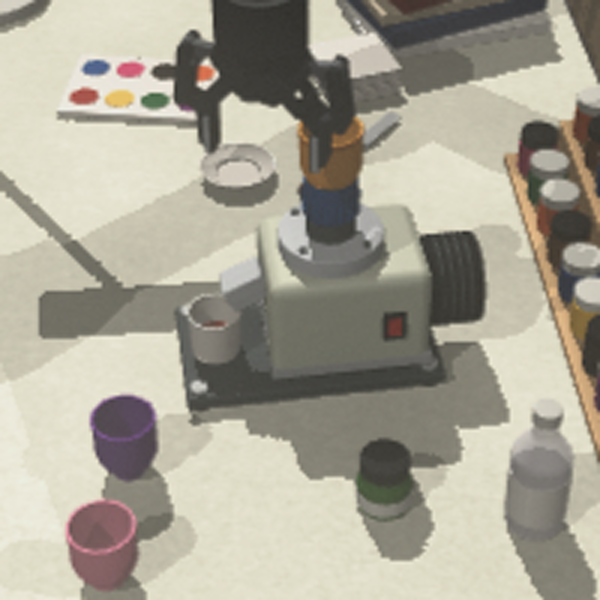

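The hopper sits on the collar at crop (330,150), its rim 0.288 m up (0.2875 expected), and the bystanders are unmoved. One averaged look for tilt before I hand in.

```bash
python3 - <<'E'
from h import *
ts=[]
for i in range(10):
    im,d=bot.grab_frame("top");R=cloud("top",d)[178:208,238:270].reshape(-1,3);R=R[(abs(R[:,2]-.2875)<.007)]
    A=np.c_[R[:,:2]-[.578,.0955],np.ones(len(R))];ts.append(np.linalg.lstsq(A,R[:,2],rcond=None)[0])
print(np.mean(ts,0).round(4),np.std(ts,0).round(4));
E
python3 o.py | head -4
```

```text
[-0.0016 -0.0046  0.288 ] [0.0061 0.0133 0.0003]
('clock', np.float64(21.3667))
('position', array([ 0.5075, -0.0691,  0.3655]))
('tool_rot', array([-3.1415e+00,  4.0000e-04,  1.1684e+00]))
('force', array([0.3446, 0.4192, 0.8485]))
```

Upright and home; handing in.

```bash
python3 -c "
from workcell import bot
print(bot.job_done())"
```

```text
the job is handed in; nothing more can be done
None
```

The job is handed in: I felt the burrs meet and backed the collar off four clicks, then seated the amber hopper upright in it and let go. No disturbance showed in the last side view, and it took about 21 s of the 72 s; no verdict came back.

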